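# Hold the glass prism in the slit lamp's beam by its frosted ends

## Robot

A 6-joint arm with a two-finger parallel gripper is mounted at the origin on the work surface. World frame = base frame: x ahead of the robot, y to its left, z up, the work surface at z = 0. Lengths are in m, angles in degrees, forces in N, time in s.
With the tool pointing down it reaches from about 0.375 to 0.75 m from the base axis. Payload 9 kg.
Tool frame: the origin (TCP) lies midway between the tips of the shut fingers; the grasp point (between the pads) lies 19 mm behind it; z points along the fingers, y is the line along which they close (so a half turn about z gives the same grasp; the last joint's range is limited). The gripper opens to 85 mm and grips with 20 to 120 N. Pads are 22 mm wide; open, the fingers measure 114 mm over their backs; the gripper's body (76 mm by 85 mm) begins 54 mm behind the grasp point. The pads swing forward as they close: fully open they stand 13 mm farther back than shut.
Start: joints at [52.214, 5.964, 5.575, 89.605, 0, 77.527], TCP at [0.257, 0.542, 0.231] pointing down, gripper open.
Joint ranges: [-171.21, 171.21], [-48.23, 106.86], [-62.78, 66.21], [-105.2, 120.99], [-86.42, 89.51], [-180, 180]. Speed limits (degrees/s): [127.2, 127.2, 147.25, 180, 180, 180].

## Interface

Orientations are given as a 3x3 rotation matrix whose columns are the frame's x, y, z axes.
In Python, from plant import sensors, imaging, r gives the robot as it stands.
- The arm moves only by the tool apply_moves, never from a script. Its argument "rows" is a list of rows, each an object of numbers: "grip": the opening, from 0 (shut) to 1 (fully open); "x", "y", "z": the shift along the world's x, y, z in cm; "turn": the turn about the world's z in rad. In form: [{"grip": .., "x": .., "y": .., "z": .., "turn": ..}, ...]. A call has 1 to 10 rows; each row is the pose to reach, as a shift and turn from the pose commanded when the call began; what a row does not reach only later rows make up. A row lasts 1/10 s, in which the tool goes at most 50 mm and 8.59 degrees, less where a joint would pass 70% of its speed; a pose out of reach is approached as far as the arm can. A call with a gripper value outside its range is refused whole. The fingers move at their own pace and stop on an object; the grip force is fixed at half the most. Time passes only in rows, so rows that repeat a pose let the fingers close. It gives the time, the measured TCP pose, the force, the opening and the grip force at its end, in the units of the state.
- sensors.read_state(): the state, without advancing time (a new reading comes with each control period).
- imaging.camera(name): name is "side" or "top" or "wrist"; returns a dict with "img" (420x560x3 uint8, red, green, blue), "fx", "fy", "cx", "cy" (pixels), "R" (3x3) and "t" (3): a world point X has camera coordinates R X + t. Camera axes: x right, y down, z forward; pixel columns grow to the right and rows downward; lengths in m; the calibration is good to about 2 mm. A picture is of the moment at which its call begins. There is no depth.
- r.sign_off(): hands the job in; it is judged then, once.
The state is a dict: "time": time; "qpos": joint angles; "joint_velocities": joint speeds; "joint_efforts": joint torques, N m; "ee_pos": TCP position; "tool_rot": TCP orientation; "wrist_force": force on the tool from outside, world axes, zero at the start; "moment": the same for the moment, N m; "gripper_width": opening from 0.0 (shut) to 1.0 (fully open); "grasp_force": force on a finger pad.
Only numpy, scipy, OpenCV 4.12 (cv2) and the standard library are available. Lean on these libraries where they do the work, as an engineer would, in place of code of your own. Each camera call takes 0.05 s, during which the arm holds its last target. There are 200 camera calls.

## Task

Set up the rainbow for tracing: switch on the slit lamp by pressing the push button on top of it fully down and letting it spring back, then pick up the glass prism by its two frosted ends only, without touching its clear polished faces. Hold it still in the lamp's beam about 10 cm in front of the slit, level, ridge up and square across the beam, with the beam meeting the middle of its length and height. Finish while still holding it there in the air, carried by nothing else, and leave the other things on the table where they are.

Things in the scene. Friction and masses are not known exactly. Their poses are not given: they have to be found in the camera images.
- lamp: Fixed slit lamp: aluminium box 106 x 80 x 80 mm (85 to 165 mm above the table) on a column and a round steel base 150 mm across; dark fins behind, round black snout 44 mm across in front. Origin: centre of the base's underside. Its -x is the way the beam shines: level, along the snout's axis, 125 mm up. y lies level across the beam. Snout ends at x = -120 mm, fins at x = +65.
- lamp_slit (a point): Centre of the slit (20 mm wide and level, 4 mm high) in the end of the lamp's snout, where the beam comes out: 120 mm ahead of the lamp's origin along its -x, 125 mm above the table. Same axes as the lamp: the beam runs from here along -x.
- lamp_button_top (a point): Centre of the top face of the push button (round black cap, 26 mm across, standing 10 mm out of a steel collar 42 mm across) on top of the lamp's box; 187 mm above the table when up. It moves straight down with the cap.
- lamp_button (a joint): How far the button is pressed, in m: 0 up, 0.006 fully down (hard stop). A spring pushes it back; about 1.5 N starts it and 5 N holds it fully down.
- prism: Solid glass prism, 50 mm long, about 78 g, lying on the grey mat on one face. Section: equilateral, 38 mm sides, blunted ridge 31 mm above the underside. Origin: centre of the underside; y along its length, z up to the ridge. The triangular end faces at y = -25 and +25 mm are frosted white (4 mm deep): hold only there. Between them it is clear and polished. Either end may point either way.
- prism_mid (a point): Point inside the prism at half its length, on its middle plane, 16.5 mm above its underside: this is the point that belongs on the beam. Same axes as the prism.
- mat: Grey felt mat on the table, 270 x 260 mm, 3 mm thick, fixed; the prism, the stamp block and the tape roll lie on it. Origin: centre of its underside.
- stamp_block: Clear acrylic stamp block, a flat slab 64 x 50 x 12 mm on the mat; not the prism, leave alone. Origin: centre of its underside.
- tape_roll: Roll of paper tape, 72 mm across, 24 mm high, lying flat on the mat; leave alone. Origin: centre of its underside.
- mug: White mug, 82 mm across, 96 mm high; leave alone. Origin: centre of its underside.
- wallet: Dark wallet case, 85 x 160 x 16 mm, lying flat; leave alone. Origin: centre of its underside.
- scissors: Small scissors lying flat, about 145 mm long, 76 mm across the handles, 9 mm high; leave alone. Origin: underside at the pivot, x towards the points.
- marker: Marker pen lying flat on the white drawing sheet, 130 mm long, 13 mm thick; leave alone. Origin: middle of its underside, x along it.
- glue_stick: Glue stick standing upright, 30 mm across, 92 mm high; leave alone. Origin: centre of its underside.
Things that resemble listed ones, but are neither listed nor needed, are in the scene too. Leave any purple look-alike of the lamp alone.

How it is judged (in metres and radians):
On the way, in this order (a step that is already met when the one before it is completed fails the run):
1. the lamp's button is pressed fully down (value of joint lamp_button above 0.0052 m), for 0.05 s.
2. the button is let up again (value of joint lamp_button below 0.001 m), for 0.1 s.
3. the prism is lifted, gripped on both frosted ends (height (world z) of prism above 0.04 m and contact force between the fingers and prism_frosted_a above 0.5 N and contact force between the fingers and prism_frosted_b above 0.5 N), for 0.2 s.
At the end, for the whole second after the job is handed in: The gripper holds the prism by both frosted ends, still, in the air, touching nothing else: its middle on the beam within 11 mm sideways and 8 mm in height, 60 to 140 mm from the slit, ridge up and square across the beam within 9 degrees; the button is up (x of prism_mid in the frame of lamp between -0.26 and -0.18 m and y of prism_mid in the frame of lamp between -0.011 and 0.011 m and z of prism_mid in the frame of lamp between 0.117 and 0.133 m and angle between the y axis of prism and the y axis of lamp, either way round below 0.16 rad and angle between prism's own z axis and vertical below 0.16 rad and linear speed of prism below 0.02 m/s and angular speed of prism below 0.3 rad/s and value of joint lamp_button below 0.001 m and contact force between the fingers and prism_frosted_a above 0.5 N and contact force between the fingers and prism_frosted_b above 0.5 N and contact force between prism and lamp below 0.05 N and contact force between prism and mat below 0.05 N and contact force between prism and stamp_block below 0.05 N and contact force between prism and tape_roll below 0.05 N and contact force between prism and mug below 0.05 N and contact force between prism and wallet below 0.05 N and contact force between prism and scissors below 0.05 N and contact force between prism and marker below 0.05 N and contact force between prism and glue_stick below 0.05 N); the arm keeps its last pose, push and grip.
It fails at once if the clear polished part of the prism is touched by the robot (contact force between any of the fingers, the arm and prism_clear above 0.3 N).
It fails at once if another thing on the table is disturbed (distance of any of stamp_block, tape_roll, mug, wallet, scissors, marker, glue_stick from where it was at the start of the episode above 0.02 m).
It also fails if it takes over 54 s, if anything falls off the work surface, if the arm or the gripper's body presses on something with over 40 N, if the wrist force passes 120 N, or if a joint passes its speed limit or range.

## Working session

There is one attempt and no reset: what is moved stays moved. The work goes in short steps, Python scripts to look and compute and a tool call to move; the robot and the scene stay as the last step left them, time stands still between calls to the robot, and variables do not carry over. Pictures are saved under pics/ and viewed, at most 10 in all, crops included, and the job is handed in when it is done.

Besides the shell and the picture viewer there is one more tool, called after ">>>" as name(argument=value, ...), one argument or row to a line, values as JSON. apply_moves: Moves the arm, as the interface text tells. Its arguments: {"type":"object","properties":{"rows":{"type":"array","items":{"type":"object","properties":{"grip":{"type":"number"},"x":{"type":"number"},"y":{"type":"number"},"z":{"type":"number"},"turn":{"type":"number"}}}}},"required":["rows"]}

```bash
mkdir -p pics; cat > h.py <<'E'
import numpy as np, cv2
from plant import sensors, imaging, r
def snap(n,f):
    c=imaging.camera(n); cv2.imwrite(f'pics/{f}.png',c['img'][:,:,::-1]); np.save(f'pics/{f}.npy',c,allow_pickle=True); return c
def load(f): return np.load(f'pics/{f}.npy',allow_pickle=True).item()
def ray(c,u,v):
    R=np.array(c['R']);t=np.array(c['t'])
    return -R.T@t, R.T@np.array([(u-c['cx'])/c['fx'],(v-c['cy'])/c['fy'],1])
def onz(c,u,v,z):
    o,d=ray(c,u,v); return o+d*(z-o[2])/d[2]
def proj(c,X):
    p=np.array(c['R'])@np.array(X)+np.array(c['t']); return np.array([c['fx']*p[0]/p[2]+c['cx'],c['fy']*p[1]/p[2]+c['cy']])
E
python3 - <<'E'
from h import *
for n in('top','side'):
    c=snap(n,n+'0'); print(n,ray(c,280,210))
s=sensors.read_state();print(s)
E
```

```text
top (array([0.33890303, 0.04068878, 1.64800259]), array([ 0.11260054,  0.03260349, -0.99328661]))
side (array([ 0.32332362, -0.62576493,  0.91047286]), array([ 0.21086984,  0.65183856, -0.72876795]))
{'time': 0.1, 'qpos': array([ 5.22154950e+01,  5.99472261e+00,  5.53540190e+00,  8.96055669e+01,
       -5.77258590e-04,  7.75252382e+01]), 'joint_velocities': array([-0.03247412, -0.02755137, -0.00501993, -0.05510335, -0.05355419,
        0.02968695]), 'joint_efforts': array([ 6.16526129e-03, -5.58209574e+01,  5.04718745e+01,  1.31028163e-02,
       -2.75435832e-04,  1.51834394e-05]), 'ee_pos': array([0.25634034, 0.54217666, 0.23064228]), 'tool_rot': array([[-9.04009786e-01,  4.27511212e-01, -6.85914418e-04],
       [ 4.27511697e-01,  9.04009367e-01, -9.01213402e-04],
       [ 2.34794226e-04, -1.10794217e-03, -9.99999359e-01]]), 'wrist_force': array([ 0.89712275,  0.47669023, -1.0433268 ]), 'moment': array([ 0.02423827,  0.02038164, -0.01967884]), 'grasp_force': 0.0, 'gripper_width': 1.0006867433198745}
```

View pics/top0.png

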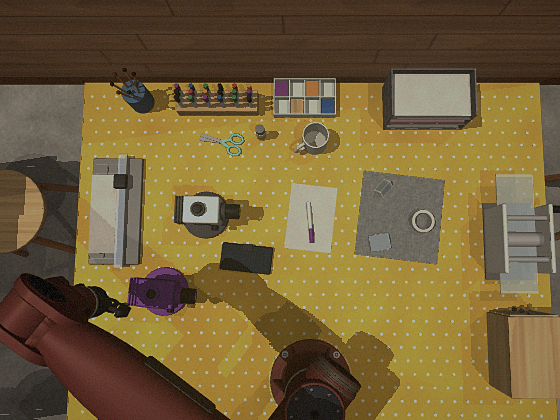

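View pics/side0.png

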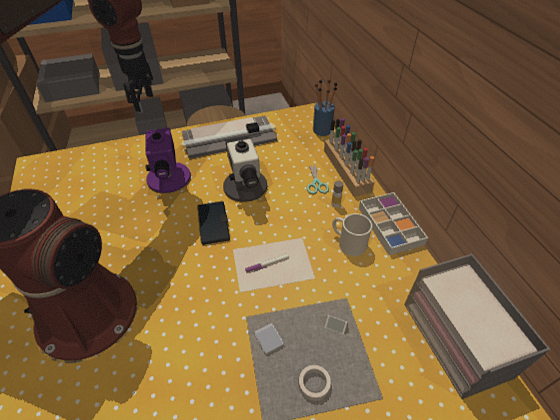

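The top view shows the white lamp with its button near (199,209) and its snout ending near (240,211), pointing image-right. The prism is at about (383,187), the stamp block at (380,242) and the purple decoy at (160,292). Next I'll zoom in on the lamp and prism.

```bash
python3 - <<'E'
from h import *
a=load('top0');b=load('side0')
def crop(c,x,y,w,h,s): return cv2.resize(c['img'][y:y+h,x:x+w,::-1],(400,300),interpolation=cv2.INTER_CUBIC)
im=np.vstack([np.hstack([crop(a,170,180,80,60,5),crop(a,350,160,80,60,5)]),np.hstack([crop(b,210,130,80,60,5),crop(b,300,295,80,60,5)])])
cv2.imwrite('pics/z.png',im)
print(onz(a,199,209,.187),onz(a,240,211,.125),onz(a,383,187,.02))
E
```

```text
[0.50624166 0.31876942 0.187     ] [0.50799202 0.20892308 0.125     ] [ 0.59832998 -0.23133293  0.02      ]
```

View pics/z.png

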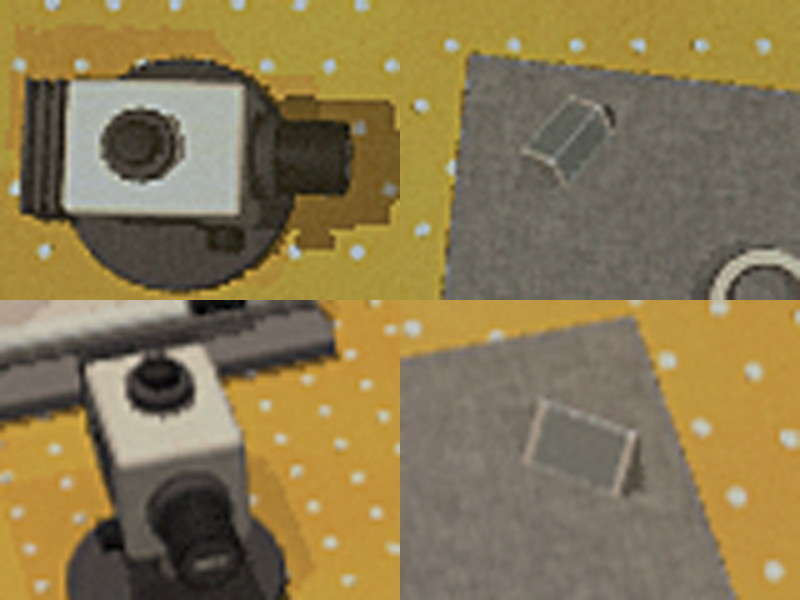

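```bash
python3 - <<'E'
from h import *
a=load('top0')
L=lambda x,y,z:onz(a,170+x/5-.4,180+y/5-.4,z)
P=lambda x,y,z:onz(a,350+(x-400)/5-.4,160+y/5-.4,z)
np.set_printoptions(precision=4,suppress=True)
ang=lambda p,q:np.degrees(np.arctan2(*(q-p)[1::-1]))
b=L(139,145,.187);s=L(352,157,.125);o=L(186,175,.008)
print('btn',b,'slit',s,'base',o,np.linalg.norm((s-o)[:2]))
print('yaw edges',ang(L(68,78,.165),L(243,84,.165)),ang(L(65,212,.165),L(245,216,.165)),'b-s',ang(b,s),'o-s',ang(o,s))
c=[P(523,152,.003),P(566,185,.003),P(572,96,.003),P(614,125,.003)]
print('pr',np.mean(c,0),np.mean(c,0)-0,'len',[np.linalg.norm(c[i]-c[j]) for i,j in((0,1),(2,3),(0,2),(1,3))],ang(c[0],c[2]),ang(c[1],c[3]))
r1,r2=P(550,163,.034),P(600,103,.034);print('ridge',(r1+r2)/2,np.linalg.norm(r1-r2),ang(r1,r2))
E
```

```text
btn [0.5074 0.3234 0.187 ] slit [0.508  0.2089 0.125 ] base [0.5089 0.3275 0.008 ] 0.11854544392372367
yaw edges -91.71391479235916 -90.97095720387222 b-s -89.68489029798451 o-s -90.45120398422718
pr [ 0.5995 -0.2353  0.003 ] [ 0.5995 -0.2353  0.003 ] len [np.float64(0.03440121524833326), np.float64(0.032453624240360614), np.float64(0.048342084157842774), np.float64(0.04986381279272327)] -41.116034156116775 -38.736387509064045
ridge [ 0.5987 -0.2341  0.034 ] 0.0497865401524864 -39.8111588566347
```

>>> apply_moves(
  rows=[
    {"grip": 0,"x": 2,"y": -2,"z": 2,"turn": -0.1},
    {"grip": 0,"x": 5,"y": -4.5,"z": 2,"turn": -0.2},
    {"grip": 0,"x": 8,"y": -7,"z": 2,"turn": -0.3},
    {"grip": 0,"x": 11,"y": -9.5,"z": 2,"turn": -0.4},
    {"grip": 0,"x": 14,"y": -12.3,"z": 2,"turn": -0.5},
    {"grip": 0,"x": 17,"y": -15,"z": 2,"turn": -0.6},
    {"grip": 0,"x": 20,"y": -17.5,"z": 2,"turn": -0.7},
    {"grip": 0,"x": 23,"y": -20,"z": 2,"turn": -0.8},
    {"grip": 0,"x": 25,"y": -21.9,"z": 1,"turn": -0.9},
    {"grip": 0,"x": 25,"y": -21.9,"z": -1.5,"turn": -0.9},
  ],
)

```text
time: 1.1
ee_pos: [0.5099, 0.3211, 0.2173]
tool_rot: [[-0.22, 0.976, 0.003], [0.976, 0.22, 0.0], [-0.0, 0.003, -1.0]]
wrist_force: [-0.0, 0.9, 0.9]
gripper_width: 0.003
grasp_force: 0.0
```

```bash
python3 - <<'E'
from h import *
s=sensors.read_state();print(s['ee_pos'],s['wrist_force'],s['qpos'],s['gripper_width'])
a=snap('side','s1');b=snap('wrist','w1')
print(proj(a,[.507,.323,.187]),proj(a,s['ee_pos']),proj(b,[.507,.323,.187]))
im=np.hstack([cv2.resize(a['img'][80:230,170:320,::-1],(400,400)),cv2.resize(b['img'][:,:,::-1],(400,400))])
cv2.imwrite('pics/z1.png',im)
E
```

```text
[0.50994572 0.32108069 0.21732075] [-0.00655678  0.88302156  0.86085765] [ 1.97998013e+01  6.02817837e+00  4.18624300e+00  8.79656985e+01
 -4.48209111e-02  9.70964042e+01] 0.0034791671073847053
[240.88662521 143.10621997] [241.20544118 134.99577917] [283.69891818 244.48360996]
```

View pics/z1.png

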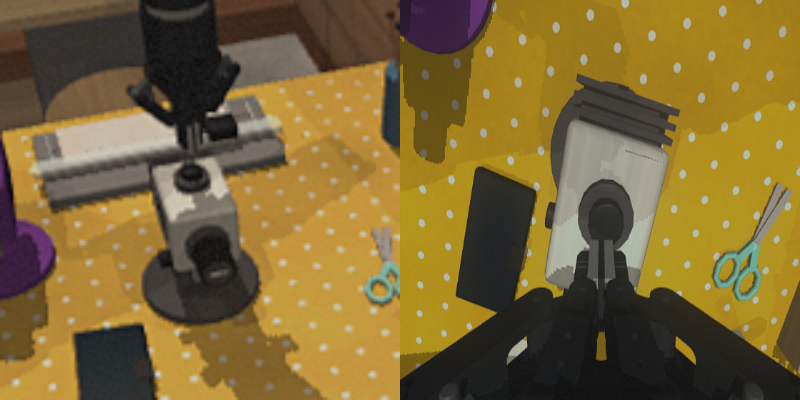

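The wrist view shows the black cap at about (606,222), just ahead of the shut fingertips. I'll project that pixel.

```bash
python3 - <<'E'
from h import *
b=load('w1');print(onz(b,206*1.4,222*1.05,.187),onz(b,206*1.4,225*1.05,.187))
print(onz(b,(606-400)*1.4,218*1.05,.180))
E
```

```text
[0.50791033 0.32948204 0.187     ] [0.50829428 0.32784725 0.187     ]
[0.50808221 0.32919408 0.18      ]
```

>>> apply_moves(
  rows=[
    {"grip": 0,"x": 0,"y": 0.3,"z": -1,"turn": 0},
    {"grip": 0,"x": 0,"y": 0.3,"z": -2.2,"turn": 0},
    {"grip": 0,"x": 0,"y": 0.3,"z": -3,"turn": 0},
    {"grip": 0,"x": 0,"y": 0.3,"z": -3.6,"turn": 0},
    {"grip": 0,"x": 0,"y": 0.3,"z": -3.8,"turn": 0},
    {"grip": 0,"x": 0,"y": 0.3,"z": -3.8,"turn": 0},
    {"grip": 0,"x": 0,"y": 0.3,"z": -3.8,"turn": 0},
  ],
)

```text
time: 1.9
ee_pos: [0.5063, 0.3271, 0.1809]
tool_rot: [[-0.228, 0.974, 0.002], [0.974, 0.228, 0.001], [0.001, 0.002, -1.0]]
wrist_force: [-7.0, 0.2, 16.6]
gripper_width: 0.003
grasp_force: 8.0
```

>>> apply_moves(
  rows=[
    {"grip": 0,"x": 0,"y": 0,"z": 3,"turn": 0},
    {"grip": 0,"x": 0,"y": 0,"z": 6,"turn": 0},
    {"grip": 0,"x": 0,"y": 0,"z": 7,"turn": 0},
    {"grip": 1,"x": 1,"y": -4,"z": 7,"turn": -0.1},
    {"grip": 1,"x": 2,"y": -8.5,"z": 7,"turn": -0.2},
    {"grip": 1,"x": 3,"y": -13,"z": 7,"turn": -0.3},
    {"grip": 1,"x": 4,"y": -17.5,"z": 7,"turn": -0.4},
    {"grip": 1,"x": 5,"y": -22,"z": 7,"turn": -0.5},
    {"grip": 1,"x": 5.5,"y": -26.5,"z": 7,"turn": -0.6},
    {"grip": 1,"x": 6,"y": -31,"z": 7,"turn": -0.7},
  ],
)

```text
time: 2.9
ee_pos: [0.5664, 0.0147, 0.2477]
tool_rot: [[0.457, 0.889, -0.0], [0.889, -0.457, -0.0], [-0.0, -0.0, -1.0]]
wrist_force: [0.8, 0.7, 0.5]
gripper_width: 0.996
grasp_force: 0.0
```

>>> apply_moves(
  rows=[
    {"grip": 1,"x": 0.5,"y": -4.5,"z": 0,"turn": -0.1},
    {"grip": 1,"x": 1,"y": -9,"z": 0,"turn": -0.2},
    {"grip": 1,"x": 2,"y": -13.5,"z": -2,"turn": -0.23},
    {"grip": 1,"x": 3,"y": -18,"z": -4,"turn": -0.23},
    {"grip": 1,"x": 3.3,"y": -22,"z": -6,"turn": -0.23},
    {"grip": 1,"x": 3.3,"y": -25.1,"z": -9,"turn": -0.23},
    {"grip": 1,"x": 3.3,"y": -25.1,"z": -10,"turn": -0.23},
    {"grip": 1,"x": 3.3,"y": -25.1,"z": -10,"turn": -0.23},
    {"grip": 1,"x": 3.3,"y": -25.1,"z": -10,"turn": -0.23},
  ],
)

```text
time: 3.8
ee_pos: [0.5997, -0.2337, 0.1489]
tool_rot: [[0.644, 0.765, 0.0], [0.765, -0.644, -0.0], [0.0, 0.0, -1.0]]
wrist_force: [-0.4, 0.7, 0.4]
gripper_width: 0.999
grasp_force: 0.0
```

```bash
python3 - <<'E'
from h import *
s=sensors.read_state();print(s['ee_pos'],s['tool_rot'][:,1],s['wrist_force'])
b=snap('wrist','w2')
print(proj(b,[.599,-.235,.034]),proj(b,s['ee_pos']))
E
```

```text
[ 0.59974162 -0.23365782  0.14887194] [ 7.64774655e-01 -6.44297813e-01  2.34492572e-04] [-0.36616205  0.65777204  0.42134322]
[281.21430015 201.72185566] [280.27913606 268.67235141]
```

View pics/w2.png

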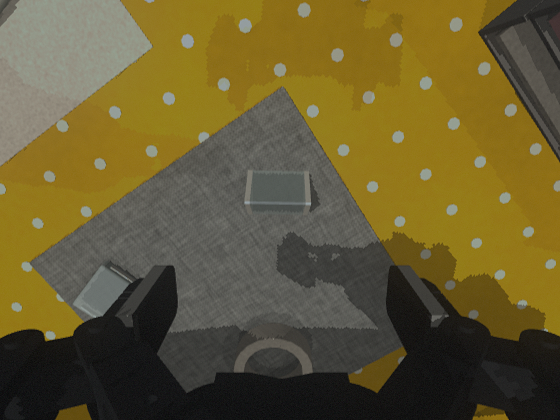

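The wrist view shows the prism between about (245,170) and (312,213), nearly aligned with the fingers. I'll zoom in to get its corners.

```bash
python3 - <<'E'
from h import *
b=load('w2')
cv2.imwrite('pics/z2.png',cv2.resize(b['img'][160:225,230:330,::-1],(800,520),interpolation=cv2.INTER_CUBIC))
n=np.array([.765,-.644]);m=np.array([.644,.765])
C=np.array([.599,-.235])
for a,w,z in[(-.025,.019,.003),(-.025,-.019,.003),(.025,.019,.003),(.025,-.019,.003),(-.025,0,.034),(.025,0,.034)]:
    print(a,w,(proj(b,[*(C+a*n+w*m),z])-[230,160]+.5)*8)
E
```

```text
-0.025 0.019 [169.5189176   77.65520502]
-0.025 -0.019 [178.44355244 431.96860676]
0.025 0.019 [658.19920083  77.33595628]
0.025 -0.019 [649.90382199 431.70011615]
-0.025 0 [147.04919475 337.93263962]
0.025 0 [680.41324669 337.61703096]
```

View pics/z2.png

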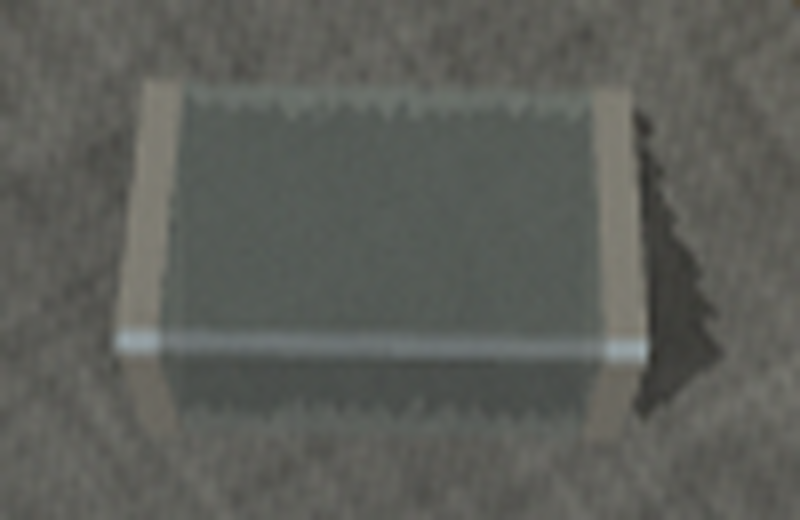

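The ridge runs from (113,340) to (650,350) in the crop. The prism is therefore 3 mm off towards the left finger and turned about 1° from the prediction, so I'll correct for that and descend.

>>> apply_moves(
  rows=[
    {"grip": 1,"x": -0.35,"y": 0,"z": -3,"turn": -0.02},
    {"grip": 1,"x": -0.35,"y": 0,"z": -7,"turn": -0.02},
    {"grip": 1,"x": -0.35,"y": 0,"z": -10,"turn": -0.02},
    {"grip": 1,"x": -0.35,"y": 0,"z": -12.5,"turn": -0.02},
    {"grip": 1,"x": -0.35,"y": 0,"z": -13.6,"turn": -0.02},
    {"grip": 1,"x": -0.35,"y": 0,"z": -14.2,"turn": -0.02},
    {"grip": 1,"x": -0.35,"y": 0,"z": -14.5,"turn": -0.02},
    {"grip": 1,"x": -0.35,"y": 0,"z": -14.5,"turn": -0.02},
  ],
)

```text
time: 4.65
ee_pos: [0.5969, -0.2348, 0.0046]
tool_rot: [[0.66, 0.751, 0.002], [0.751, -0.66, -0.001], [0.0, 0.002, -1.0]]
wrist_force: [0.0, -0.1, 0.5]
gripper_width: 1.002
grasp_force: 0.0
```

```bash
python3 - <<'E'
from h import *
s=sensors.read_state();print(s['ee_pos'],s['tool_rot'][:,1],s['wrist_force'],s['gripper_width'])
b=snap('wrist','w3')
E
```

```text
[ 0.59686696 -0.23482014  0.00460313] [ 0.7513731  -0.65987503  0.0018465 ] [ 0.02807383 -0.06715039  0.50759668] 1.0017396844698097
```

View pics/w3.png

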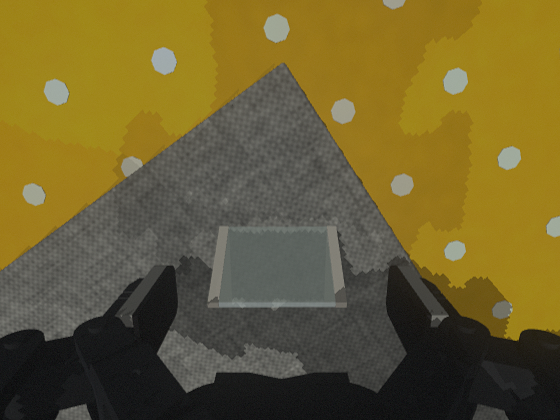

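The prism spans 208–347 px, centred between the pads (176–388 px). I'll close and then lift.

>>> apply_moves(
  rows=[
    {"grip": 0.7,"x": 0,"y": 0,"z": 0,"turn": 0},
    {"grip": 0.55,"x": 0,"y": 0,"z": 0,"turn": 0},
    {"grip": 0.4,"x": 0,"y": 0,"z": 0,"turn": 0},
    {"grip": 0.3,"x": 0,"y": 0,"z": 0,"turn": 0},
    {"grip": 0.3,"x": 0,"y": 0,"z": 0,"turn": 0},
    {"grip": 0.3,"x": 0,"y": 0,"z": 0,"turn": 0},
  ],
)

```text
time: 5.3
ee_pos: [0.5966, -0.235, 0.0042]
tool_rot: [[0.66, 0.751, 0.001], [0.751, -0.66, -0.001], [0.0, 0.001, -1.0]]
wrist_force: [-0.3, -0.3, 5.0]
gripper_width: 0.573
grasp_force: 63.2
```

>>> apply_moves(
  rows=[
    {"grip": 0.3,"x": 0,"y": 0,"z": 1,"turn": 0},
    {"grip": 0.3,"x": 0,"y": 0,"z": 3,"turn": 0},
    {"grip": 0.3,"x": 0,"y": 0,"z": 5.5,"turn": 0},
    {"grip": 0.3,"x": 0,"y": 0,"z": 8,"turn": 0},
    {"grip": 0.3,"x": 0,"y": 1,"z": 10,"turn": 0},
    {"grip": 0.3,"x": -1,"y": 3,"z": 11,"turn": 0.08},
    {"grip": 0.3,"x": -2,"y": 6,"z": 11,"turn": 0.16},
    {"grip": 0.3,"x": -3,"y": 9.5,"z": 11,"turn": 0.24},
    {"grip": 0.3,"x": -4,"y": 13,"z": 11,"turn": 0.32},
    {"grip": 0.3,"x": -5,"y": 16.5,"z": 11,"turn": 0.4},
  ],
)

```text
time: 6.3
ee_pos: [0.5453, -0.0683, 0.1136]
tool_rot: [[0.313, 0.95, -0.0], [0.95, -0.313, 0.0], [0.0, -0.0, -1.0]]
wrist_force: [1.6, -0.6, -0.7]
gripper_width: 0.574
grasp_force: 62.5
```

>>> apply_moves(
  rows=[
    {"grip": 0.3,"x": -1,"y": 3.5,"z": 0,"turn": 0.08},
    {"grip": 0.3,"x": -2,"y": 7,"z": 0,"turn": 0.16},
    {"grip": 0.3,"x": -2.7,"y": 10.5,"z": 0,"turn": 0.24},
    {"grip": 0.3,"x": -3.4,"y": 13.5,"z": -0.2,"turn": 0.28},
    {"grip": 0.3,"x": -3.8,"y": 16,"z": -0.4,"turn": 0.31},
    {"grip": 0.3,"x": -4,"y": 17.4,"z": -0.45,"turn": 0.31},
    {"grip": 0.3,"x": -4,"y": 17.9,"z": -0.45,"turn": 0.31},
    {"grip": 0.3,"x": -4,"y": 17.9,"z": -0.45,"turn": 0.31},
    {"grip": 0.3,"x": -4,"y": 17.9,"z": -0.45,"turn": 0.31},
  ],
)

```text
time: 7.2
ee_pos: [0.5064, 0.1086, 0.1089]
tool_rot: [[0.012, 1.0, 0.0], [1.0, -0.012, -0.0], [-0.0, 0.0, -1.0]]
wrist_force: [0.3, 0.4, -0.8]
gripper_width: 0.573
grasp_force: 62.5
```

```bash
python3 - <<'E'
from h import *
s=sensors.read_state();print(s['ee_pos'],s['tool_rot'],s['wrist_force'],s['grasp_force'])
a=snap('side','s4');t=snap('top','t4');w=snap('wrist','w4')
for c in(a,t,w): print(proj(c,[.507,.109,.125]),proj(c,[.508,.209,.125]))
f=lambda c,u,v,wd,h:cv2.resize(c['img'][v:v+h,u:u+wd,::-1],(400,300),interpolation=cv2.INTER_CUBIC)
cv2.imwrite('pics/z4.png',np.vstack([np.hstack([f(a,220,120,120,90),f(t,200,165,120,90)]),np.hstack([f(w,0,0,560,420),f(w,180,210,200,150)])]))
E
```

```text
[0.50638596 0.10856086 0.10894611] [[ 1.21348738e-02  9.99926351e-01  1.91235640e-04]
 [ 9.99926306e-01 -1.21348043e-02 -3.60388839e-04]
 [-3.58041690e-04  1.95594820e-04 -9.99999917e-01]] [ 0.29463146  0.43224459 -0.81923716] 62.481486797332764
[261.60952871 205.62633666] [252.4144332  182.45137415]
[273.78449675 211.50153911] [239.97406293 210.9971888 ]
[283.68925008 285.56800966] [283.35966185   2.18316921]
```

View pics/z4.png

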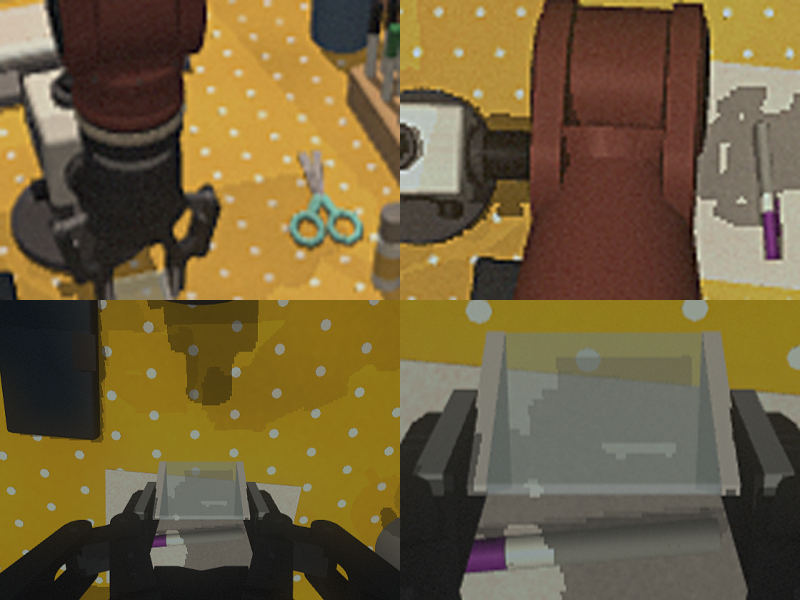

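The prism is held by its ends. In the wrist zoom its ridge is at row 492, columns 470–740, and its far base edge is at row 333. I'll check this numerically.

```bash
python3 - <<'E'
from h import *
w=load('w4');C=np.array([.5064,.1086,.1089+.0153-.0165])
for d in([-.025,0,.031],[.025,0,.031],[-.025,.019,0],[.025,.019,0],[-.025,0,.039],[-.025,0,.023]):
    print(d,(proj(w,C+d)-[180,210])*2+[400,300])
for X in([.486,.209,.125],[.530,.209,.125],[.508,.209,.103]): print(proj(w,X)/1.4+[0,300])
a=load('side0');o,d=ray(a,251-.4,181-.4);k=(.125-o[2])/d[2];print(o+k*d)
s=sensors.read_state();print(s['time'],np.abs(s['joint_velocities']).max())
E
```

```text
[-0.025, 0, 0.031] [465.26493723 492.51506799]
[0.025, 0, 0.031] [743.97661182 489.38066138]
[-0.025, 0.019, 0] [486.19861255 334.42802369]
[0.025, 0.019, 0] [720.18786752 331.60243371]
[-0.025, 0, 0.039] [456.47440243 518.60715203]
[-0.025, 0, 0.023] [473.05981534 469.37829424]
[152.81336894 302.2750431 ]
[252.05857971 300.84272471]
[202.18497718 312.79913062]
[0.50503499 0.21851009 0.125     ]
7.35 0.08763266977558216
```

```bash
python3 - <<'E'
from h import *
w=load('w4');im=cv2.convertScaleAbs(w['img'][0:60,210:400,::-1],alpha=2.5)
cv2.imwrite('pics/z5.png',cv2.resize(im,(760,240),interpolation=cv2.INTER_CUBIC))
print((proj(w,[.508,.209,.125])-[210,0])*4, (proj(w,[.508,.209,.103])-[210,0])*4,(proj(w,[.508,.253,0.008])-[210,0])*4)
E
```

```text
[293.43864739   8.73267682] [292.2358722   71.67513145] [ 286.0817994  -110.68724888]
```

View pics/z5.png

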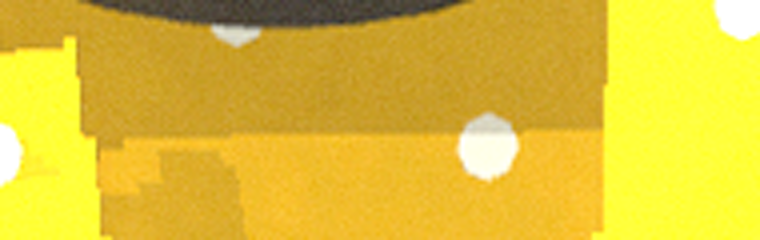

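The dark arc is the underside of the snout, centred near column 280 against 292 predicted. That puts the prism within about 1 mm sideways of the beam and about 104 mm from the slit, so I'll hand in.

```bash
python3 -c "
from plant import r
print(r.sign_off())"
```

```text
the job is handed in; nothing more can be done
None
```

I pressed the lamp button to its stop and released it. The prism is now held by its frosted ends in the beam, about 10 cm from the slit, level and square to it. The job is handed in, but no verdict came back, and I never saw the beam or the lamp lit in the camera views.

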